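# Feel for the bit in the closed case

## Task

Check that the router bit is in the long closed bit case: lift the case clear of the table and gently rock or shake it along its length until the loose bit inside has slid to each end at least twice. Then put the case down, without dropping it, lying flat and lid up inside the wooden tray, and leave the shorter case where it is.

Things in the scene. Friction and masses are not known exactly. Their poses are not given: they have to be found in the camera images.
- long_case: The long bit case: a closed grey plastic box, 140 mm long (x), 44 mm wide (y), 40 mm high (z), about 0.24 kg, lid up, with a black seam and small flat steel latches; it lies loose on the table. Of the two grey cases it is the longer. Origin at the centre of its underside, x along its length. Grasp it across its 44 mm width at mid-length: the sides there are plain and flat.
- loose_bit (a joint): How far the 80 g steel bit hidden in the long case has slid from the middle, in m along the case's +x: it runs freely from -0.034 (one end) to +0.034 (other end) and starts near the middle. It stays put by friction until the case slopes about 15 degrees along its length or is accelerated lengthwise at about 2.5 m/s2; sloped 30 degrees or more it slides to the lower end in under half a second.
- tray: A low open wooden tray fixed to the table, 192 mm (x) by 162 mm (y) outside, walls 6 mm thick and 28 mm high in all, inner floor 6 mm above the table. Origin at the centre of its underside, x along its longer side; the case fits lengthwise along x.
- short_case: The shorter bit case, to be left alone: the same grey plastic box but only 90 mm long (x), 44 mm wide (y), 40 mm high. Origin at the centre of its underside. It, the long case and a round flat tin lie in a row in any order, about 130 mm apart.
Not all that is in view belongs to the job. Leave any pink or turquoise look-alike of the long_case alone.

How it is judged:
By the outcome, as a careful person would: the job done as asked, in the order asked, and still so for the second after the job is handed in, with the robot touching nothing.
It also fails if it takes over 62 s, if anything falls off the work surface, if the arm or the gripper's body presses on something with over 40 N, if the wrist force passes 120 N, or if a joint passes its speed limit or range.

## Robot

A 7-joint arm with a two-finger parallel gripper is mounted at the origin on the work surface. World frame = base frame: x ahead of the robot, y to its left, z up, the work surface at z = 0. Lengths are in m, angles in rad, forces in N, time in s.
With the tool pointing down it reaches from about 0.4 to 0.85 m from the base axis. Payload 4.5 kg.
Tool frame: the origin (TCP) lies midway between the tips of the shut fingers; the grasp point (between the pads) lies 19 mm behind it; z points along the fingers, y is the line along which they close (so a half turn about z gives the same grasp; the last joint's range is limited). The gripper opens to 88 mm and grips with 3 to 60 N. Pads are 18 mm wide; open, the fingers measure 123 mm over their backs; the gripper's body (75 mm by 187 mm) begins 45 mm behind the grasp point.
Start: joints at [1.265, 0.689, -0.195, 1.565, 0.157, 0.902, -0.215], TCP at [0.208, -0.589, 0.239] pointing down, gripper open.
Joint ranges: [-3.01, 3.01], [-0.46, 2.08], [-1.47, 1.51], [0.13, 2.56], [-1, 4.14], [0.04, 2.09], [-2.66, 2.66]. Speed limits (rad/s): [2.57, 2.57, 3.14, 3.14, 3.14, 3.14, 3.14].

## Interface

Orientations are given as a unit quaternion [x, y, z, w].
In Python, from plant import r gives the robot as it stands.
- The arm moves only by the tool carry_out, never from a script. Its argument "plan" is a list of rows, each an object with "rot": the turn, a rotation vector about the tool's x, y, z in rad, a list of three; "xyz": the shift along the tool's x, y, z in m, a list of three; "grip": the closure in counts, from 0 (fully open) to 255 (shut). In form: [{"rot": [wx, wy, wz], "xyz": [dx, dy, dz], "grip": grip}, ...]. A call has 1 to 8 rows; each row is the pose to reach, as a shift and turn from the pose commanded when the call began, along the tool's axes at that moment; what a row does not reach only later rows make up. A row lasts 1/12 s, in which the tool goes at most 41.7 mm and 7.16 degrees, less where a joint would pass 70% of its speed; a pose out of reach is approached as far as the arm can. A call with a gripper value outside its range is refused whole. The fingers move at their own pace and stop on an object; "squeeze" is the grip in N (left out, the last holds). Time passes only in rows, so rows that repeat a pose let the fingers close. It gives the time, the measured TCP pose, the force, the opening and the grip force at its end, in the units of the state.
- r.get_state(): the state, without advancing time (a new reading comes with each control period).
- r.snapshot(name): name is "scene" or "top" or "wrist"; returns the picture (400x640x3 uint8, red, green, blue); there is no depth.
- r.camera_params(name): a dict with "fx", "fy", "cx", "cy" (pixels), "position" and "attitude" of the camera in the world; the wrist camera has in their place "hand_eye" (4x4, takes a point from camera to tool coordinates, whose origin is the TCP and whose axes are the flange's). Camera axes: x right, y down, z forward; pixel columns grow to the right and rows downward; lengths in m; the calibration is good to about 2 mm. A picture is of the moment at which its call begins: read the wrist's pose just before it. camera_params takes no time and is no camera call.
- r.finish_job(): hands the job in; it is judged then, once.
The state is a dict: "clock": time; "q": joint angles; "qd": joint speeds; "joint_torque": joint torques, N m; "tool_pos": TCP position; "eef_rot": TCP orientation; "contact_force": force on the tool from outside, world axes, zero at the start; "moment": the same for the moment, N m; "opening": opening from 0.0 (shut) to 1.0 (fully open); "finger_force": force on a finger pad.
Only numpy, scipy, OpenCV 4.12 (cv2) and the standard library are available. Lean on these libraries where they do the work, as an engineer would, in place of code of your own. Each camera call takes 0.05 s, during which the arm holds its last target. There are 200 camera calls.

## Working session

There is one attempt and no reset: what is moved stays moved. The work goes in short steps, Python scripts to look and compute and a tool call to move; the robot and the scene stay as the last step left them, time stands still between calls to the robot, and variables do not carry over. Pictures are saved under pics/ and viewed, at most 10 in all, crops included, and the job is handed in when it is done.

Besides the shell and the picture viewer there is one more tool, called after "Emit:" as name([rows], argument=value, ...), one row to a line, values as JSON. carry_out: Moves the arm, as the interface text tells. Its arguments: {"type":"object","properties":{"plan":{"type":"array"},"squeeze":{"type":"number"}},"required":["plan"]}

```bash
mkdir -p pics; ls
python3 - <<'E'
from plant import r
import cv2
for n in("top","scene"):
    cv2.imwrite(f"pics/{n}0.png",r.snapshot(n)[:,:,::-1]); print(r.camera_params(n))
print(r.camera_params("wrist")); print(r.get_state())
E
```

```text
pics
{'fx': 467.08506297704423, 'fy': 467.08506297704423, 'cx': 321.71460395506654, 'cy': 199.87454563947284, 'position': array([ 0.26312392, -0.04981581,  1.32195862]), 'attitude': array([-0.70311514,  0.70460632, -0.05898287,  0.07536614])}
{'fx': 401.16928732482427, 'fy': 401.16928732482427, 'cx': 323.8560950791589, 'cy': 200.87930717986256, 'position': array([ 0.92056525, -0.58510234,  0.60630409]), 'attitude': array([ 0.85779976,  0.27718265, -0.13275551, -0.41197733])}
{'fx': 318.39840703583974, 'fy': 318.39840703583974, 'cx': 319.2061961844516, 'cy': 199.3595467673444, 'hand_eye': array([[ 2.10621195e-04, -9.55461605e-01, -2.95115364e-01,
         7.64764420e-02],
       [ 9.99998388e-01, -3.24918965e-04,  1.76564325e-03,
        -6.22925532e-04],
       [-1.78289291e-03, -2.95115260e-01,  9.55459996e-01,
        -1.46526987e-01],
       [ 0.00000000e+00,  0.00000000e+00,  0.00000000e+00,
         1.00000000e+00]])}
{'clock': 0.1, 'q': array([ 1.26481841,  0.68989418, -0.19448054,  1.56620756,  0.15731362,
        0.90251964, -0.21506687]), 'qd': array([-0.00092463, -0.00155046,  0.00180927, -0.00151701, -0.00155803,
        0.00127044,  0.00066636]), 'joint_torque': array([-4.12919311e-03, -5.28508186e+01, -1.27130728e+00, -1.53838974e+01,
       -5.24882425e-02,  2.02237708e-03,  6.14128157e-05]), 'tool_pos': array([ 0.20804745, -0.58876616,  0.2380016 ]), 'eef_rot': array([ 9.85596166e-01,  1.69113940e-01, -2.15487913e-04, -7.90991229e-04]), 'contact_force': array([ 0.25153902, -0.98952558,  0.40789282]), 'moment': array([-0.01769394, -0.02206656, -0.00998719]), 'finger_force': 0.0, 'opening': 1.0029661692700735}
```

View pics/top0.png

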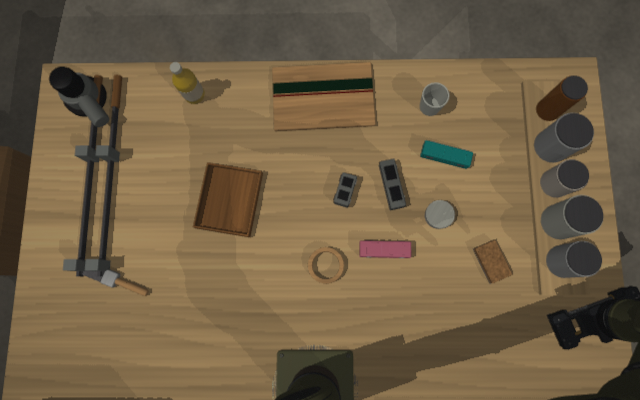

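View pics/scene0.png

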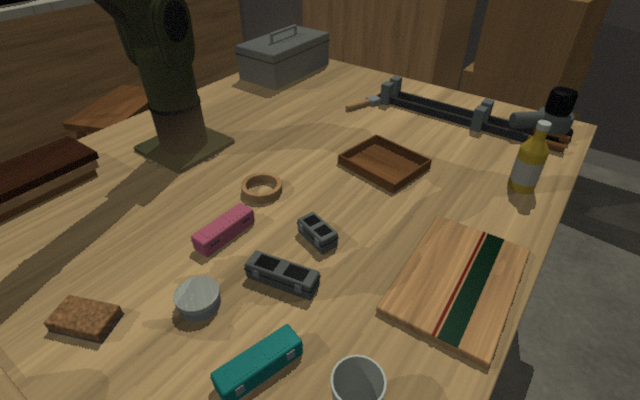

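The top view shows two grey cases: A at (346,190), about 30 px long, and B at (393,184), about 50 px long. B fits "the longer grey case". The teal one (447,154) and the pink one (386,249) are look-alikes to leave alone. The round tin is at (440,214) and the tray at (229,200). Next I'll measure and confirm in one crop.

```bash
cat > h.py <<'E'
import numpy as np, cv2
from scipy.spatial.transform import Rotation as R
from plant import r
def ray(name,uv,z,st=None):
    p=r.camera_params(name)
    if name=="wrist":
        T=p["hand_eye"]; Rt=R.from_quat(st["eef_rot"]).as_matrix()
        Rc=Rt@T[:3,:3]; o=np.array(st["tool_pos"])+Rt@T[:3,3]
    else: Rc=R.from_quat(p["attitude"]).as_matrix(); o=p["position"]
    uv=np.atleast_2d(uv).astype(float)
    d=np.c_[(uv[:,0]-p["cx"])/p["fx"],(uv[:,1]-p["cy"])/p["fy"],np.ones(len(uv))]@Rc.T
    return o+d*((z-o[2])/d[:,2])[:,None]
def rect(P):
    c,(w,h),a=cv2.minAreaRect(P[:,:2].astype(np.float32)*1000)
    if w<h: w,h,a=h,w,a+90
    return np.round(c,1),round(w,1),round(h,1),round((a+90)%180-90,1)
E
python3 - <<'E'
from h import *
im=cv2.imread("pics/top0.png"); hsv=cv2.cvtColor(im,cv2.COLOR_BGR2HSV)
def blob(m,c):
    cs,_=cv2.findContours(m.astype(np.uint8),cv2.RETR_EXTERNAL,cv2.CHAIN_APPROX_NONE)
    return max((k for k in cs if cv2.pointPolygonTest(k,c,True)>-4),key=cv2.contourArea)[:,0]
g=(hsv[...,1]<75)
b,gr,rr=[im[...,i].astype(int) for i in range(3)]
g=(rr-b<25)
for n,c,z in(("long",(393,184),.04),("short",(346,190),.04),("tin",(440,214),.03)):
    k=blob(g,c); print(n,rect(ray("top",k,z)),k.min(0),k.max(0))
t=cv2.morphologyEx(((rr<125)&(rr-b>30)).astype(np.uint8),cv2.MORPH_OPEN,np.ones((3,3)))
k=blob(t,(229,200)); print("tray",rect(ray("top",k,.028)),k.min(0),k.max(0))
print(ray("top",[[207,164],[265,171],[253,237],[195,228]],.028).round(3))
cv2.imwrite("pics/c1.png",cv2.resize(im[130:260,180:480],None,fx=2.6,fy=2.6,interpolation=cv2.INTER_CUBIC))
E
```

```text
long (array([ 555.2, -217.5]), 142.1, 50.2, 12.3) [379 159] [405 209]
short (array([540.4, -84.8]), 94.9, 46.8, -17.0) [334 173] [356 206]
tin (array([ 470.2, -348.5]), 82.9, 77.5, -46.7) [425 200] [455 228]
tray (array([516.1, 240.6]), 198.2, 182.0, -9.6) [193 162] [267 237]
[[0.619 0.311 0.028]
 [0.597 0.143 0.028]
 [0.408 0.172 0.028]
 [0.434 0.336 0.028]]
```

View pics/c1.png

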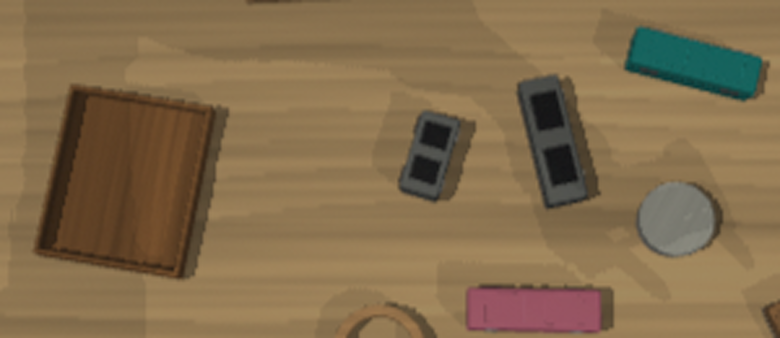

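B is clearly the longer of the two (about 142 mm against 95 mm). I'm moving over it.

Emit:
carry_out([
  {"rot": [0,0,0.126],"xyz": [0.451,-0.235,0],"grip": 0},
  {"rot": [0,0,0.126],"xyz": [0.451,-0.235,0],"grip": 0},
  {"rot": [0,0,0.126],"xyz": [0.451,-0.235,0],"grip": 0},
  {"rot": [0,0,0.126],"xyz": [0.451,-0.235,0],"grip": 0},
  {"rot": [0,0,0.126],"xyz": [0.451,-0.235,0],"grip": 0},
  {"rot": [0,0,0.126],"xyz": [0.451,-0.235,0],"grip": 0},
  {"rot": [0,0,0.126],"xyz": [0.451,-0.235,0],"grip": 0},
  {"rot": [0,0,0.126],"xyz": [0.451,-0.235,0],"grip": 0},
], squeeze=45)

```text
clock: 0.77
tool_pos: [0.4365, -0.3437, 0.2385]
eef_rot: [0.994, 0.107, -0.0, -0.0]
contact_force: [-0.1, -0.4, 0.1]
opening: 1.001
finger_force: 0.0
```

```bash
cat >> h.py <<'E'
def go(x,y,z,yaw):
    "shift and turn (tool axes) from the present pose to tool-down pose, tool x at yaw deg"
    s=r.get_state(); A=R.from_quat(s["eef_rot"]); B=R.from_euler("z",yaw,degrees=True)*R.from_euler("x",180,degrees=True)
    print("t",round(s["clock"],2),"pos",np.round(s["tool_pos"],4),"xyz",A.inv().apply(np.array([x,y,z])-s["tool_pos"]).round(4),"rot",(A.inv()*B).as_rotvec().round(4),
      "F",np.round(s["contact_force"],1),"open",round(s["opening"],3),"ff",round(s["finger_force"],1))
E
python3 -c "
from h import *
go(.555,-.217,.2,12.3)"
```

```text
t 0.77 pos [ 0.4365 -0.3437  0.2385] xyz [ 0.1427 -0.0987  0.0384] rot [-0.0005  0.0006 -0.001 ] F [-0.1 -0.4  0.1] open 1.001 ff 0.0
```

Emit:
carry_out([
  {"rot": [0,0,0],"xyz": [0.143,-0.099,0.038],"grip": 0},
  {"rot": [0,0,0],"xyz": [0.143,-0.099,0.038],"grip": 0},
  {"rot": [0,0,0],"xyz": [0.143,-0.099,0.038],"grip": 0},
  {"rot": [0,0,0],"xyz": [0.143,-0.099,0.038],"grip": 0},
  {"rot": [0,0,0],"xyz": [0.143,-0.099,0.038],"grip": 0},
  {"rot": [0,0,0],"xyz": [0.143,-0.099,0.038],"grip": 0},
  {"rot": [0,0,0],"xyz": [0.143,-0.099,0.038],"grip": 0},
  {"rot": [0,0,0],"xyz": [0.143,-0.099,0.038],"grip": 0},
])

```text
clock: 1.43
tool_pos: [0.5529, -0.2207, 0.2007]
eef_rot: [0.994, 0.105, -0.001, 0.001]
contact_force: [-0.4, -0.3, 0.1]
opening: 0.999
finger_force: 0.0
```

Run:
```python
from h import *
s=r.get_state(); im=r.snapshot("wrist")[:,:,::-1].copy(); cv2.imwrite("pics/w1.png",im)
b,g,rr=[im[...,i].astype(int) for i in range(3)]
m=cv2.morphologyEx((rr-b<22).astype(np.uint8),cv2.MORPH_OPEN,np.ones((5,5)))
cs,_=cv2.findContours(m,cv2.RETR_EXTERNAL,cv2.CHAIN_APPROX_NONE)
for k in cs:
    if cv2.contourArea(k)>1500: k=k[:,0]; print(k.min(0),k.max(0),rect(ray("wrist",k,.04,s)))
go(.555,-.217,.2,12.3)
```

```text
[  0 232] [639 399] (array([ 389.6, -258.2]), 801.5, 226.8, -78.1)
[149 113] [227 207] (array([545.7, -91. ]), 94.4, 48.4, -17.2)
[295 102] [342 238] (array([ 559.7, -218.6]), 136.5, 44.7, 12.0)
[419  65] [570 173] (array([ 644.7, -371.4]), 147.7, 48.3, 74.1)
t 1.48 pos [ 0.5529 -0.221   0.2009] xyz [ 0.0029 -0.0035  0.0009] rot [ 0.0014  0.0014 -0.0044] F [-0.6  0.5  0.4] open 1.001 ff 0.0
```

View pics/w1.png

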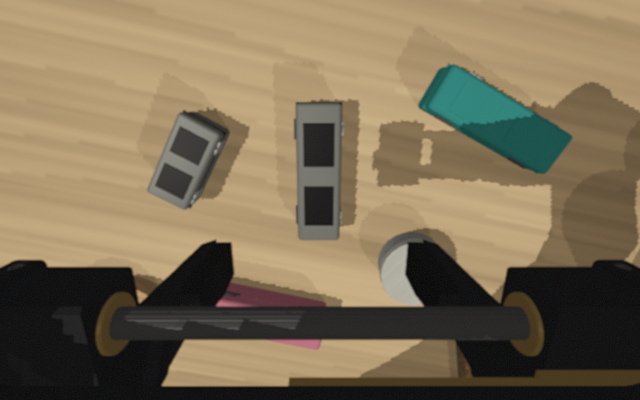

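The wrist view shows the long case between the fingers, with its top centred at about (319,170); the short case is at (188,160) and the teal one at (495,120). Descending.

Emit:
carry_out([
  {"rot": [0,0,-0.002],"xyz": [0.0055,-0.002,0.04],"grip": 0},
  {"rot": [0,0,-0.002],"xyz": [0.0055,-0.002,0.08],"grip": 0},
  {"rot": [0,0,-0.002],"xyz": [0.0055,-0.002,0.115],"grip": 0},
  {"rot": [0,0,-0.002],"xyz": [0.0055,-0.002,0.145],"grip": 0},
  {"rot": [0,0,-0.002],"xyz": [0.0055,-0.002,0.17],"grip": 0},
  {"rot": [0,0,-0.002],"xyz": [0.0055,-0.002,0.185],"grip": 0},
  {"rot": [0,0,-0.002],"xyz": [0.0055,-0.002,0.192],"grip": 0},
  {"rot": [0,0,-0.002],"xyz": [0.0055,-0.002,0.192],"grip": 0},
])

```text
clock: 2.15
tool_pos: [0.5577, -0.2168, 0.0077]
eef_rot: [0.994, 0.106, -0.001, -0.0]
contact_force: [-0.7, 0.0, 0.6]
opening: 0.999
finger_force: 0.0
```

Emit:
carry_out([
  {"rot": [0,0,0],"xyz": [0,0,0],"grip": 180},
  {"rot": [0,0,0],"xyz": [0,0,0],"grip": 180},
  {"rot": [0,0,0],"xyz": [0,0,0],"grip": 200},
  {"rot": [0,0,0],"xyz": [0,0,0],"grip": 220},
  {"rot": [0,0,0],"xyz": [0,0,0],"grip": 240},
  {"rot": [0,0,0],"xyz": [0,0,0],"grip": 255},
  {"rot": [0,0,0],"xyz": [0,0,0],"grip": 255},
  {"rot": [0,0,0],"xyz": [0,0,0],"grip": 255},
])

```text
clock: 2.82
tool_pos: [0.56, -0.2162, 0.0092]
eef_rot: [0.994, 0.108, 0.001, 0.001]
contact_force: [-0.2, -2.1, 1.9]
opening: 0.493
finger_force: 45.0
```

Gripped at about 43 mm. Lifting.

Emit:
carry_out([
  {"rot": [0,0,0],"xyz": [0,0,-0.01],"grip": 255},
  {"rot": [0,0,0],"xyz": [0,0,-0.03],"grip": 255},
  {"rot": [0,0,0],"xyz": [0,0,-0.06],"grip": 255},
  {"rot": [0,0,0],"xyz": [0,0,-0.09],"grip": 255},
  {"rot": [0,0,0],"xyz": [0,0,-0.12],"grip": 255},
  {"rot": [0,0,0],"xyz": [0,0,-0.15],"grip": 255},
  {"rot": [0,0,0],"xyz": [0,0,-0.17],"grip": 255},
  {"rot": [0,0,0],"xyz": [0,0,-0.18],"grip": 255},
])

```text
clock: 3.48
tool_pos: [0.5601, -0.2151, 0.1918]
eef_rot: [0.994, 0.108, 0.002, 0.001]
contact_force: [0.5, -0.5, -3.4]
opening: 0.492
finger_force: 45.0
```

Emit:
carry_out([
  {"rot": [0,0.1,0],"xyz": [0,0,0],"grip": 255},
  {"rot": [0,0.2,0],"xyz": [0,0,0],"grip": 255},
  {"rot": [0,0.3,0],"xyz": [0,0,0],"grip": 255},
  {"rot": [0,0.4,0],"xyz": [0,0,0],"grip": 255},
  {"rot": [0,0.5,0],"xyz": [0,0,0],"grip": 255},
  {"rot": [0,0.6,0],"xyz": [0,0,0],"grip": 255},
  {"rot": [0,0.65,0],"xyz": [0,0,0],"grip": 255},
  {"rot": [0,0.65,0],"xyz": [0,0,0],"grip": 255},
])

```text
clock: 4.15
tool_pos: [0.5383, -0.1983, 0.1763]
eef_rot: [0.965, 0.12, 0.224, -0.061]
contact_force: [-0.5, -0.2, -2.4]
opening: 0.492
finger_force: 45.0
```

Run:
```python
from h import *
go(.558,-.217,.189,12)
s=r.get_state();print(s["moment"].round(3),R.from_quat(s["eef_rot"]).as_matrix()[:,0].round(3),s["q"].round(2))
cv2.imwrite("pics/s1.png",r.snapshot("scene")[:,:,::-1])
```

```text
t 4.15 pos [ 0.5383 -0.1983  0.1763] xyz [ 0.019   0.0223 -0.0063] rot [-0.0751 -0.4616  0.0377] F [-0.5 -0.2 -2.4] open 0.492 ff 45.0
[-0.236  0.662 -0.014] [0.871 0.205 0.446] [ 0.85  0.73 -0.62  2.08  0.61  0.11 -1.49]
```

View pics/s1.png

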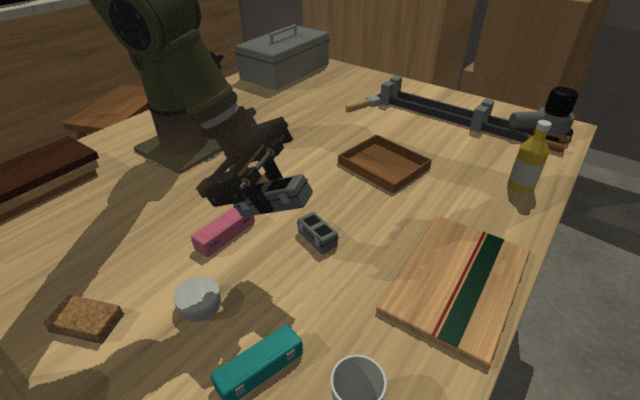

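The case is firmly held and tilted about 26°, but joint 6 is near its limit (0.11). I'll level out at a larger radius, where there is more tilt range.

```bash
python3 -c "
from h import *
go(.66,-.12,.21,12)"
```

```text
t 4.2 pos [ 0.5389 -0.1998  0.1764] xyz [ 0.1368 -0.0476  0.0343] rot [-0.0728 -0.4629  0.0374] F [-0.2 -0.3 -2.9] open 0.497 ff 45.0
```

Emit:
carry_out([
  {"rot": [-0.015,-0.1,0.01],"xyz": [0.02,-0.007,0.005],"grip": 255},
  {"rot": [-0.03,-0.2,0.02],"xyz": [0.045,-0.015,0.011],"grip": 255},
  {"rot": [-0.045,-0.3,0.03],"xyz": [0.07,-0.024,0.018],"grip": 255},
  {"rot": [-0.06,-0.4,0.035],"xyz": [0.095,-0.033,0.024],"grip": 255},
  {"rot": [-0.073,-0.463,0.037],"xyz": [0.12,-0.042,0.03],"grip": 255},
  {"rot": [-0.073,-0.463,0.037],"xyz": [0.137,-0.048,0.034],"grip": 255},
  {"rot": [-0.073,-0.463,0.037],"xyz": [0.137,-0.048,0.034],"grip": 255},
  {"rot": [-0.073,-0.463,0.037],"xyz": [0.137,-0.048,0.034],"grip": 255},
])

```text
clock: 4.87
tool_pos: [0.6627, -0.1161, 0.2122]
eef_rot: [0.994, 0.107, 0.002, -0.001]
contact_force: [-1.2, -0.1, -3.5]
opening: 0.497
finger_force: 45.0
```

```bash
python3 -c "
from h import *
go(.66,-.12,.21,12)
print(r.get_state()['q'].round(2))"
```

```text
t 4.87 pos [ 0.6627 -0.1161  0.2122] xyz [-0.0035  0.0033  0.0021] rot [-0.0012 -0.0039  0.0049] F [-1.2 -0.1 -3.5] open 0.497 ff 45.0
[ 0.37  0.82 -0.53  1.43  0.45  1.01 -1.62]
```

Emit:
carry_out([
  {"rot": [0,-0.1,0],"xyz": [0,0,0],"grip": 255},
  {"rot": [0,-0.2,0],"xyz": [0,0,0],"grip": 255},
  {"rot": [0,-0.3,0],"xyz": [0,0,0],"grip": 255},
  {"rot": [0,-0.4,0],"xyz": [0,0,0],"grip": 255},
  {"rot": [0,-0.5,0],"xyz": [0,0,0],"grip": 255},
  {"rot": [0,-0.6,0],"xyz": [0,0,0],"grip": 255},
  {"rot": [0,-0.65,0],"xyz": [0,0,0],"grip": 255},
  {"rot": [0,-0.65,0],"xyz": [0,0,0],"grip": 255},
])

```text
clock: 5.53
tool_pos: [0.6617, -0.118, 0.2083]
eef_rot: [0.942, 0.101, -0.319, 0.033]
contact_force: [-0.3, 0.6, -3.7]
opening: 0.493
finger_force: 45.0
```

Emit:
carry_out([
  {"rot": [0,0,0],"xyz": [0,0,0],"grip": 255},
  {"rot": [0,0,0],"xyz": [0,0,0],"grip": 255},
  {"rot": [0,0,0],"xyz": [0,0,0],"grip": 255},
  {"rot": [0,0,0],"xyz": [0,0,0],"grip": 255},
  {"rot": [0,0,0],"xyz": [0,0,0],"grip": 255},
  {"rot": [0,0,0],"xyz": [0,0,0],"grip": 255},
])

```text
clock: 6.03
tool_pos: [0.6626, -0.1194, 0.2139]
eef_rot: [0.943, 0.099, -0.315, 0.034]
contact_force: [0.2, 0.2, -2.9]
opening: 0.498
finger_force: 45.0
```

```bash
python3 -c "
from h import *
go(.66,-.12,.21,12)
s=r.get_state();print(s['q'].round(2),s['moment'].round(3))"
```

```text
t 6.03 pos [ 0.6626 -0.1194  0.2139] xyz [0.0002 0.0001 0.0048] rot [ 2.300e-03  6.439e-01 -6.000e-04] F [ 0.2  0.2 -2.9] open 0.498 ff 45.0
[ 0.13  1.19 -0.38  0.62  0.44  2.01 -1.45] [ 0.165 -0.91  -0.016]
```

Emit:
carry_out([
  {"rot": [0,0.1,0],"xyz": [0,0,0],"grip": 255},
  {"rot": [0,0.2,0],"xyz": [0,0,0],"grip": 255},
  {"rot": [0,0.3,0],"xyz": [0,0,0],"grip": 255},
  {"rot": [0,0.4,0],"xyz": [0,0,0],"grip": 255},
  {"rot": [0,0.5,0],"xyz": [0,0,0],"grip": 255},
  {"rot": [0,0.6,0],"xyz": [0,0,0],"grip": 255},
  {"rot": [0,0.65,0],"xyz": [0,0,0],"grip": 255},
  {"rot": [0,0.65,0],"xyz": [0,0,0],"grip": 255},
])

```text
clock: 6.7
tool_pos: [0.6598, -0.1215, 0.2143]
eef_rot: [0.995, 0.104, 0.002, 0.002]
contact_force: [-0.3, -0.2, -3.5]
opening: 0.496
finger_force: 45.0
```

Emit:
carry_out([
  {"rot": [0,0.1,0],"xyz": [0,0,0],"grip": 255},
  {"rot": [0,0.2,0],"xyz": [0,0,0],"grip": 255},
  {"rot": [0,0.3,0],"xyz": [0,0,0],"grip": 255},
  {"rot": [0,0.4,0],"xyz": [0,0,0],"grip": 255},
  {"rot": [0,0.5,0],"xyz": [0,0,0],"grip": 255},
  {"rot": [0,0.6,0],"xyz": [0,0,0],"grip": 255},
  {"rot": [0,0.62,0],"xyz": [0,0,0],"grip": 255},
  {"rot": [0,0.62,0],"xyz": [0,0,0],"grip": 255},
])

```text
clock: 7.37
tool_pos: [0.6392, -0.1155, 0.1791]
eef_rot: [0.968, 0.117, 0.219, -0.03]
contact_force: [-2.1, -0.2, -7.0]
opening: 0.496
finger_force: 45.0
```

Emit:
carry_out([
  {"rot": [0,0,0],"xyz": [0,0,0],"grip": 255},
  {"rot": [0,0,0],"xyz": [0,0,0],"grip": 255},
  {"rot": [0,0,0],"xyz": [0,0,0],"grip": 255},
  {"rot": [0,0,0],"xyz": [0,0,0],"grip": 255},
  {"rot": [0,0,0],"xyz": [0,0,0],"grip": 255},
  {"rot": [0,0,0],"xyz": [0,0,0],"grip": 255},
])

```text
clock: 7.87
tool_pos: [0.6381, -0.106, 0.1803]
eef_rot: [0.967, 0.121, 0.22, -0.038]
contact_force: [-0.2, -0.0, -3.1]
opening: 0.495
finger_force: 45.0
```

```bash
python3 -c "
from h import *
go(.66,-.12,.21,12)
s=r.get_state();print(s['q'].round(2),s['moment'].round(3))"
```

```text
t 7.87 pos [ 0.6381 -0.106   0.1803] xyz [ 0.029   0.0184 -0.0194] rot [-0.0303 -0.4494  0.0391] F [-0.2 -0.  -3.1] open 0.495 ff 45.0
[ 0.61  0.78 -0.7   1.94  1.17  0.29 -2.24] [-0.122  0.615  0.007]
```

Slope is about 26° this way, and I want more. I'll level out further from the base with the case aligned radially (yaw -9°, which also suits the tray).

```bash
python3 -c "
from h import *
go(.71,-.12,.21,-9)"
```

```text
t 7.87 pos [ 0.6381 -0.106   0.1803] xyz [0.0727 0.031  0.0014] rot [-0.1124 -0.4393  0.3994] F [-0.2 -0.  -3.1] open 0.495 ff 45.0
```

Emit:
carry_out([
  {"rot": [-0.02,-0.08,0.07],"xyz": [0.012,0.005,0],"grip": 255},
  {"rot": [-0.04,-0.15,0.14],"xyz": [0.024,0.01,0],"grip": 255},
  {"rot": [-0.06,-0.23,0.21],"xyz": [0.037,0.016,0],"grip": 255},
  {"rot": [-0.08,-0.3,0.28],"xyz": [0.05,0.022,0],"grip": 255},
  {"rot": [-0.1,-0.38,0.35],"xyz": [0.062,0.027,0],"grip": 255},
  {"rot": [-0.112,-0.439,0.4],"xyz": [0.073,0.031,0.001],"grip": 255},
  {"rot": [-0.112,-0.439,0.4],"xyz": [0.073,0.031,0.001],"grip": 255},
  {"rot": [-0.112,-0.439,0.4],"xyz": [0.073,0.031,0.001],"grip": 255},
])

```text
clock: 8.53
tool_pos: [0.7108, -0.1187, 0.2095]
eef_rot: [0.997, -0.078, 0.0, -0.001]
contact_force: [-0.5, -0.2, -2.7]
opening: 0.491
finger_force: 45.0
```

```bash
python3 -c "
from h import *
go(.71,-.12,.21,-9)
s=r.get_state();print(s['q'].round(2),s['moment'].round(3))"
```

```text
t 8.53 pos [ 0.7108 -0.1187  0.2095] xyz [-0.0006  0.0014 -0.0005] rot [-0.0028 -0.0007  0.0009] F [-0.5 -0.2 -2.7] open 0.491 ff 45.0
[ 0.43  0.95 -0.77  1.24  0.65  1.2  -2.08] [0.021 0.075 0.027]
```

Emit:
carry_out([
  {"rot": [0,0.1,0],"xyz": [0,0,0],"grip": 255},
  {"rot": [0,0.2,0],"xyz": [0,0,0],"grip": 255},
  {"rot": [0,0.3,0],"xyz": [0,0,0],"grip": 255},
  {"rot": [0,0.4,0],"xyz": [0,0,0],"grip": 255},
  {"rot": [0,0.5,0],"xyz": [0,0,0],"grip": 255},
  {"rot": [0,0.6,0],"xyz": [0,0,0],"grip": 255},
  {"rot": [0,0.62,0],"xyz": [0,0,0],"grip": 255},
  {"rot": [0,0.62,0],"xyz": [0,0,0],"grip": 255},
])

```text
clock: 9.2
tool_pos: [0.7186, -0.125, 0.2264]
eef_rot: [0.956, -0.076, 0.284, 0.024]
contact_force: [3.3, 2.2, -1.6]
opening: 0.5
finger_force: 45.0
```

```bash
python3 -c "
from h import *
go(.71,-.12,.21,-9)
s=r.get_state();print(s['q'].round(2),s['moment'].round(3))"
```

```text
t 9.2 pos [ 0.7186 -0.125   0.2264] xyz [-0.0167 -0.0037  0.0086] rot [ 0.0038 -0.5774 -0.001 ] F [ 3.3  2.2 -1.6] open 0.5 ff 45.0
[ 0.09  0.68  0.01  1.86  1.03  0.04 -2.65] [0.287 0.474 0.15 ]
```

Good slope (33°), but joints 6 and 7 are near their limits, so I'm backing off to level with the earlier yaw.

Emit:
carry_out([
  {"rot": [0,-0.05,0],"xyz": [-0.002,0,0],"grip": 255},
  {"rot": [0,-0.12,0],"xyz": [-0.004,0,0.002],"grip": 255},
  {"rot": [0,-0.2,0],"xyz": [-0.006,0,0.004],"grip": 255},
  {"rot": [0,-0.3,0],"xyz": [-0.01,0,0.005],"grip": 255},
  {"rot": [0,-0.4,0],"xyz": [-0.013,0,0.007],"grip": 255},
  {"rot": [0,-0.5,0],"xyz": [-0.017,0,0.009],"grip": 255},
  {"rot": [0,-0.577,0],"xyz": [-0.017,-0.004,0.009],"grip": 255},
  {"rot": [0,-0.577,0],"xyz": [-0.017,-0.004,0.009],"grip": 255},
])

```text
clock: 9.87
tool_pos: [0.7147, -0.1174, 0.208]
eef_rot: [0.997, -0.078, 0.001, -0.002]
contact_force: [0.3, 0.1, -3.5]
opening: 0.496
finger_force: 45.0
```

```bash
python3 -c "
from h import *
go(.68,-.08,.21,12)
s=r.get_state();print(s['q'].round(2),s['moment'].round(3))"
```

```text
t 9.87 pos [ 0.7147 -0.1174  0.208 ] xyz [-0.0401 -0.0316 -0.0019] rot [-0.0042 -0.0025 -0.3659] F [ 0.3  0.1 -3.5] open 0.496 ff 45.0
[ 0.39  0.93 -0.66  1.24  0.56  1.16 -2.03] [ 0.032 -0.051 -0.017]
```

Emit:
carry_out([
  {"rot": [0,0,-0.06],"xyz": [-0.01,-0.005,0],"grip": 255},
  {"rot": [0,0,-0.12],"xyz": [-0.022,-0.01,0],"grip": 255},
  {"rot": [0,0,-0.19],"xyz": [-0.035,-0.016,0],"grip": 255},
  {"rot": [0,0,-0.26],"xyz": [-0.05,-0.022,0],"grip": 255},
  {"rot": [0,0,-0.32],"xyz": [-0.065,-0.026,0],"grip": 255},
  {"rot": [0,0,-0.366],"xyz": [-0.075,-0.03,0],"grip": 255},
  {"rot": [0,0,-0.366],"xyz": [-0.075,-0.03,0],"grip": 255},
  {"rot": [0,0,-0.366],"xyz": [-0.075,-0.03,0],"grip": 255},
])

```text
clock: 10.53
tool_pos: [0.6435, -0.0766, 0.2094]
eef_rot: [0.994, 0.105, 0.002, -0.0]
contact_force: [0.1, -0.2, -2.5]
opening: 0.496
finger_force: 45.0
```

Emit:
carry_out([
  {"rot": [0,-0.1,0],"xyz": [0,0,0],"grip": 255},
  {"rot": [0,-0.2,0],"xyz": [0,0,0],"grip": 255},
  {"rot": [0,-0.3,0],"xyz": [0,0,0],"grip": 255},
  {"rot": [0,-0.4,0],"xyz": [0,0,0],"grip": 255},
  {"rot": [0,-0.5,0],"xyz": [0,0,0],"grip": 255},
  {"rot": [0,-0.6,0],"xyz": [0,0,0],"grip": 255},
  {"rot": [0,-0.63,0],"xyz": [0,0,0],"grip": 255},
  {"rot": [0,-0.63,0],"xyz": [0,0,0],"grip": 255},
])

```text
clock: 11.2
tool_pos: [0.6455, -0.0751, 0.2056]
eef_rot: [0.946, 0.1, -0.307, 0.032]
contact_force: [0.5, 1.1, -2.8]
opening: 0.496
finger_force: 45.0
```

Emit:
carry_out([
  {"rot": [0,0,0],"xyz": [0,0,0],"grip": 255},
  {"rot": [0,0,0],"xyz": [0,0,0],"grip": 255},
  {"rot": [0,0,0],"xyz": [0,0,0],"grip": 255},
  {"rot": [0,0,0],"xyz": [0,0,0],"grip": 255},
  {"rot": [0,0,0],"xyz": [0,0,0],"grip": 255},
  {"rot": [0,0,0],"xyz": [0,0,0],"grip": 255},
])

```text
clock: 11.7
tool_pos: [0.6446, -0.0767, 0.2096]
eef_rot: [0.946, 0.1, -0.306, 0.032]
contact_force: [-0.5, -1.0, -3.1]
opening: 0.49
finger_force: 45.0
```

```bash
python3 -c "
from h import *
go(.68,-.1,.21,12)
s=r.get_state();print(s['q'].round(2),s['moment'].round(3))"
```

```text
t 11.7 pos [ 0.6446 -0.0767  0.2096] xyz [ 0.0239  0.0302 -0.0177] rot [-7.00e-04  6.25e-01  3.00e-04] F [-0.5 -1.  -3.1] open 0.49 ff 45.0
[ 0.16  1.16 -0.62  0.78  0.54  1.95 -1.63] [ 0.217 -0.857  0.003]
```

Emit:
carry_out([
  {"rot": [0,0.1,0],"xyz": [0.005,0,-0.004],"grip": 255},
  {"rot": [0,0.2,0],"xyz": [0.015,0,-0.01],"grip": 255},
  {"rot": [0,0.3,0],"xyz": [0.025,0,-0.018],"grip": 255},
  {"rot": [0,0.4,0],"xyz": [0.035,0,-0.025],"grip": 255},
  {"rot": [0,0.5,0],"xyz": [0.045,0,-0.033],"grip": 255},
  {"rot": [0,0.6,0],"xyz": [0.055,0,-0.04],"grip": 255},
  {"rot": [0,0.625,0],"xyz": [0.06,0,-0.043],"grip": 255},
  {"rot": [0,0.625,0],"xyz": [0.06,0,-0.043],"grip": 255},
])

```text
clock: 12.37
tool_pos: [0.7159, -0.0622, 0.2095]
eef_rot: [0.995, 0.104, -0.001, 0.0]
contact_force: [0.7, -0.7, -2.8]
opening: 0.496
finger_force: 45.0
```

Emit:
carry_out([
  {"rot": [0,0.08,0],"xyz": [0,0,0],"grip": 255},
  {"rot": [0,0.16,0],"xyz": [0,0,0],"grip": 255},
  {"rot": [0,0.24,0],"xyz": [0,0,0],"grip": 255},
  {"rot": [0,0.32,0],"xyz": [0,0,0],"grip": 255},
  {"rot": [0,0.4,0],"xyz": [0,0,0],"grip": 255},
  {"rot": [0,0.46,0],"xyz": [0,0,0],"grip": 255},
  {"rot": [0,0.52,0],"xyz": [0,0,0],"grip": 255},
  {"rot": [0,0.52,0],"xyz": [0,0,0],"grip": 255},
])

```text
clock: 13.03
tool_pos: [0.7132, -0.0634, 0.2064]
eef_rot: [0.962, 0.101, 0.252, -0.025]
contact_force: [-0.9, -0.7, -3.3]
opening: 0.496
finger_force: 45.0
```

```bash
python3 -c "
from h import *
go(.68,-.1,.21,12)
s=r.get_state();print(s['q'].round(2),s['moment'].round(3))"
```

```text
t 13.03 pos [ 0.7132 -0.0634  0.2064] xyz [-0.0332  0.029  -0.0227] rot [ 0.0026 -0.5122 -0.0007] F [-0.9 -0.7 -3.3] open 0.496 ff 45.0
[ 0.39  0.75 -0.52  1.81  1.    0.24 -2.2 ] [-0.159  0.822 -0.032]
```

Emit:
carry_out([
  {"rot": [0,0,0],"xyz": [0,0,0],"grip": 255},
  {"rot": [0,0,0],"xyz": [0,0,0],"grip": 255},
  {"rot": [0,0,0],"xyz": [0,0,0],"grip": 255},
  {"rot": [0,0,0],"xyz": [0,0,0],"grip": 255},
  {"rot": [0,0,0],"xyz": [0,0,0],"grip": 255},
  {"rot": [0,0,0],"xyz": [0,0,0],"grip": 255},
  {"rot": [0,0,0],"xyz": [0,0,0],"grip": 255},
  {"rot": [0,0,0],"xyz": [0,0,0],"grip": 255},
])

```text
clock: 13.7
tool_pos: [0.7168, -0.0609, 0.2086]
eef_rot: [0.961, 0.101, 0.255, -0.027]
contact_force: [-0.5, -0.1, -2.2]
opening: 0.496
finger_force: 45.0
```

Emit:
carry_out([
  {"rot": [0,-0.08,0],"xyz": [0,0,0],"grip": 255},
  {"rot": [0,-0.16,0],"xyz": [0,0,0],"grip": 255},
  {"rot": [0,-0.24,0],"xyz": [0,0,0],"grip": 255},
  {"rot": [0,-0.32,0],"xyz": [0,0,0],"grip": 255},
  {"rot": [0,-0.4,0],"xyz": [0,0,0],"grip": 255},
  {"rot": [0,-0.46,0],"xyz": [0,0,0],"grip": 255},
  {"rot": [0,-0.515,0],"xyz": [0,0,0],"grip": 255},
  {"rot": [0,-0.515,0],"xyz": [0,0,0],"grip": 255},
])

```text
clock: 14.37
tool_pos: [0.7186, -0.0595, 0.2082]
eef_rot: [0.994, 0.105, 0.002, -0.002]
contact_force: [-0.6, 0.4, -3.4]
opening: 0.492
finger_force: 45.0
```

Emit:
carry_out([
  {"rot": [0,0,0],"xyz": [-0.02,0,0],"grip": 255},
  {"rot": [0,-0.08,0],"xyz": [-0.04,0,0],"grip": 255},
  {"rot": [0,-0.18,0],"xyz": [-0.06,0,0],"grip": 255},
  {"rot": [0,-0.28,0],"xyz": [-0.07,0,0],"grip": 255},
  {"rot": [0,-0.38,0],"xyz": [-0.07,0,0],"grip": 255},
  {"rot": [0,-0.48,0],"xyz": [-0.07,0,0],"grip": 255},
  {"rot": [0,-0.57,0],"xyz": [-0.07,0,0],"grip": 255},
  {"rot": [0,-0.6,0],"xyz": [-0.07,0,0],"grip": 255},
])

```text
clock: 15.03
tool_pos: [0.649, -0.0742, 0.2057]
eef_rot: [0.95, 0.101, -0.293, 0.03]
contact_force: [-0.6, 0.8, -3.5]
opening: 0.496
finger_force: 45.0
```

Emit:
carry_out([
  {"rot": [0,0,0],"xyz": [0,0,0],"grip": 255},
  {"rot": [0,0,0],"xyz": [0,0,0],"grip": 255},
  {"rot": [0,0,0],"xyz": [0,0,0],"grip": 255},
  {"rot": [0,0,0],"xyz": [0,0,0],"grip": 255},
  {"rot": [0,0,0],"xyz": [0,0,0],"grip": 255},
  {"rot": [0,0,0],"xyz": [0,0,0],"grip": 255},
])

```text
clock: 15.53
tool_pos: [0.6483, -0.0761, 0.2092]
eef_rot: [0.951, 0.1, -0.291, 0.03]
contact_force: [-0.7, -0.3, -2.9]
opening: 0.492
finger_force: 45.0
```

Emit:
carry_out([
  {"rot": [0,0.08,0],"xyz": [0,0,0],"grip": 255},
  {"rot": [0,0.16,0],"xyz": [0,0,0],"grip": 255},
  {"rot": [0,0.25,0],"xyz": [0,0,0],"grip": 255},
  {"rot": [0,0.34,0],"xyz": [0,0,0],"grip": 255},
  {"rot": [0,0.43,0],"xyz": [0,0,0],"grip": 255},
  {"rot": [0,0.52,0],"xyz": [0,0,0],"grip": 255},
  {"rot": [0,0.6,0],"xyz": [0,0,0],"grip": 255},
  {"rot": [0,0.6,0],"xyz": [0,0,0],"grip": 255},
])

```text
clock: 16.2
tool_pos: [0.6445, -0.0778, 0.2092]
eef_rot: [0.995, 0.105, 0.001, 0.001]
contact_force: [-1.0, -1.2, -1.9]
opening: 0.494
finger_force: 45.0
```

```bash
python3 -c "
from h import *
go(.515,.24,.2,-8.3)
print(r.get_state()['q'].round(2))"
```

```text
t 16.2 pos [ 0.6445 -0.0778  0.2092] xyz [-0.0605 -0.3379  0.0085] rot [ 0.0013 -0.0017  0.3546] F [-1.  -1.2 -1.9] open 0.494 ff 45.0
[ 0.43  0.85 -0.77  1.5   0.64  1.05 -1.85]
```

Each end has now been visited at least three times. Now to the tray. Joint 7 would run out at yaw -8°, so I'll use the equivalent half-turned yaw (172°), turning in steps on the way.

Emit:
carry_out([
  {"rot": [0,0,-0.11],"xyz": [-0.002,-0.013,0],"grip": 255},
  {"rot": [0,0,-0.22],"xyz": [-0.004,-0.026,0],"grip": 255},
  {"rot": [0,0,-0.33],"xyz": [-0.007,-0.04,0],"grip": 255},
  {"rot": [0,0,-0.44],"xyz": [-0.009,-0.053,0],"grip": 255},
  {"rot": [0,0,-0.55],"xyz": [-0.011,-0.066,0],"grip": 255},
  {"rot": [0,0,-0.66],"xyz": [-0.014,-0.08,0],"grip": 255},
  {"rot": [0,0,-0.77],"xyz": [-0.016,-0.093,0],"grip": 255},
  {"rot": [0,0,-0.88],"xyz": [-0.018,-0.106,0],"grip": 255},
])

```text
clock: 16.87
tool_pos: [0.6089, 0.0246, 0.2085]
eef_rot: [0.854, 0.52, 0.001, 0.0]
contact_force: [0.4, 0.3, -3.8]
opening: 0.496
finger_force: 45.0
```

```bash
python3 -c "
from h import *
go(.515,.24,.2,171.7)
print(r.get_state()['q'].round(2))"
```

```text
t 16.87 pos [0.6089 0.0246 0.2085] xyz [ 0.1483 -0.1822  0.0083] rot [ 2.0000e-03  9.0000e-04 -1.9023e+00] F [ 0.4  0.3 -3.8] open 0.496 ff 45.0
[ 0.39  0.87 -0.98  1.63  0.8   1.09 -1.3 ]
```

Emit:
carry_out([
  {"rot": [0,0,-0.115],"xyz": [0.009,-0.011,0],"grip": 255},
  {"rot": [0,0,-0.23],"xyz": [0.018,-0.022,0],"grip": 255},
  {"rot": [0,0,-0.345],"xyz": [0.028,-0.034,0],"grip": 255},
  {"rot": [0,0,-0.46],"xyz": [0.037,-0.046,0],"grip": 255},
  {"rot": [0,0,-0.575],"xyz": [0.046,-0.057,0],"grip": 255},
  {"rot": [0,0,-0.69],"xyz": [0.055,-0.068,0],"grip": 255},
  {"rot": [0,0,-0.805],"xyz": [0.064,-0.08,0],"grip": 255},
  {"rot": [0,0,-0.92],"xyz": [0.074,-0.091,0],"grip": 255},
])

```text
clock: 17.53
tool_pos: [0.5625, 0.1321, 0.2084]
eef_rot: [0.534, 0.845, 0.0, 0.001]
contact_force: [0.3, 0.4, -3.1]
opening: 0.494
finger_force: 45.0
```

```bash
python3 -c "
from h import *
go(.515,.24,.2,171.7)
print(r.get_state()['q'].round(2))"
```

```text
t 17.53 pos [0.5625 0.1321 0.2084] xyz [0.1179 0.0033 0.0083] rot [ 7.000e-04  2.300e-03 -9.828e-01] F [ 0.3  0.4 -3.1] open 0.494 ff 45.0
[ 0.29  0.92 -1.17  1.72  0.92  1.17 -0.72]
```

Emit:
carry_out([
  {"rot": [0,0,-0.12],"xyz": [0.015,0,0],"grip": 255},
  {"rot": [0,0,-0.24],"xyz": [0.03,0,0],"grip": 255},
  {"rot": [0,0,-0.36],"xyz": [0.045,0,0],"grip": 255},
  {"rot": [0,0,-0.48],"xyz": [0.06,0.001,0],"grip": 255},
  {"rot": [0,0,-0.6],"xyz": [0.075,0.002,0],"grip": 255},
  {"rot": [0,0,-0.72],"xyz": [0.09,0.003,0],"grip": 255},
  {"rot": [0,0,-0.84],"xyz": [0.105,0.003,0],"grip": 255},
  {"rot": [0,0,-0.96],"xyz": [0.118,0.003,0],"grip": 255},
])

```text
clock: 18.2
tool_pos: [0.5152, 0.2408, 0.2085]
eef_rot: [0.084, 0.997, -0.0, 0.001]
contact_force: [-0.1, -0.0, -2.8]
opening: 0.496
finger_force: 45.0
```

Run:
```python
from h import *
go(.515,.24,.2,171.7)
s=r.get_state(); print(s['q'].round(2))
im=r.snapshot("wrist")[:,:,::-1]; cv2.imwrite("pics/w2.png",im)
```

```text
t 18.2 pos [0.5152 0.2408 0.2085] xyz [ 0.0001 -0.0008  0.0085] rot [-0.0002  0.0027 -0.0224] F [-0.1 -0.  -2.8] open 0.496 ff 45.0
[ 0.13  1.   -1.35  1.75  1.02  1.29 -0.07]
```

View pics/w2.png

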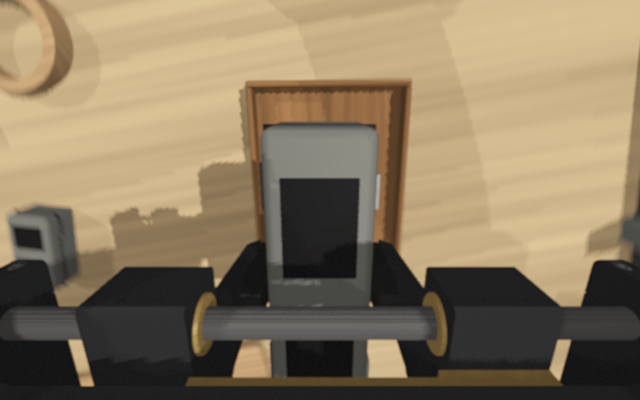

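The wrist view shows the case in hand over the tray. The tray's far-wall outer corners are at (246,82) and (411,81).

Run:
```python
from h import *
s=r.get_state(); P=ray("wrist",[[246,81],[411,80]],.028,s); print(P.round(3))
d=P[1]-P[0]; d/=np.linalg.norm(d); n=np.array([-d[1],d[0],0]); n*=np.sign(n[0])
print("centre",(P.mean(0)+.096*n).round(4),"yaw",np.degrees(np.arctan2(n[1],n[0])).round(1),np.linalg.norm(P[1]-P[0]))
im=r.snapshot("scene")[:,:,::-1]; cv2.imwrite("pics/s2.png",cv2.resize(im[60:260,270:540],None,fx=2.5,fy=2.5))
```

```text
[[0.409 0.189 0.028]
 [0.433 0.347 0.028]]
centre [0.5162 0.2534 0.028 ] yaw -8.7 0.15908820884210945
```

View pics/s2.png

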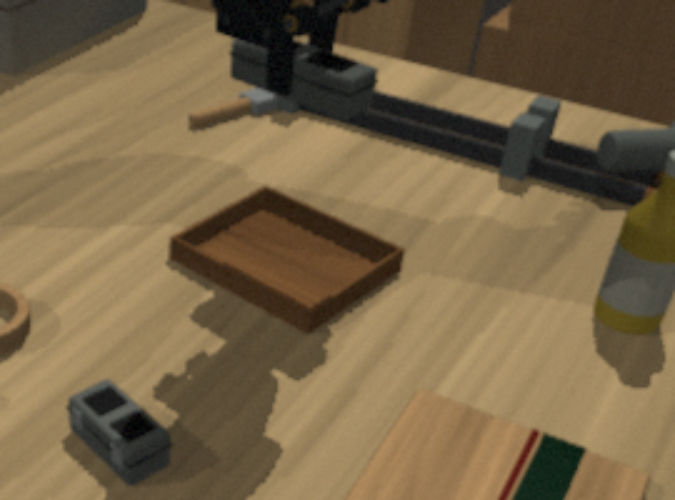

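Run:
```python
from h import *
c=np.array([[266,188],[402,252],[310,306],[170,238]])/2.5+[270,60]
P=ray("scene",c,.028); print(P.round(3),P.mean(0))
P=ray("top",[[207.7,163],[262,170.4],[250,236],[194,227]],.028); print(P.mean(0))
go(.516,.248,.019,171.5)
```

```text
[[0.444 0.337 0.028]
 [0.628 0.302 0.028]
 [0.596 0.16  0.028]
 [0.415 0.182 0.028]] [0.52066163 0.24514887 0.028     ]
[0.51710393 0.2450418  0.028     ]
t 18.3 pos [0.5142 0.2423 0.2086] xyz [-0.0005  0.0055  0.1897] rot [ 0.0023  0.0016 -0.0206] F [-0.1 -0.4 -2.8] open 0.499 ff 45.0
```

Emit:
carry_out([
  {"rot": [0,0,-0.02],"xyz": [-0.003,0.005,0.03],"grip": 255},
  {"rot": [0,0,-0.02],"xyz": [-0.003,0.005,0.065],"grip": 255},
  {"rot": [0,0,-0.02],"xyz": [-0.003,0.005,0.1],"grip": 255},
  {"rot": [0,0,-0.02],"xyz": [-0.003,0.005,0.13],"grip": 255},
  {"rot": [0,0,-0.02],"xyz": [-0.003,0.005,0.155],"grip": 255},
  {"rot": [0,0,-0.02],"xyz": [-0.003,0.005,0.17],"grip": 255},
  {"rot": [0,0,-0.02],"xyz": [-0.003,0.005,0.18],"grip": 255},
  {"rot": [0,0,-0.02],"xyz": [-0.003,0.005,0.184],"grip": 255},
])

```text
clock: 18.97
tool_pos: [0.5198, 0.2434, 0.0227]
eef_rot: [0.078, 0.997, -0.001, 0.001]
contact_force: [-0.8, -0.3, -2.0]
opening: 0.494
finger_force: 45.0
```

Emit:
carry_out([
  {"rot": [0,0,0],"xyz": [0,0,0.002],"grip": 255},
  {"rot": [0,0,0],"xyz": [0,0,0.004],"grip": 255},
  {"rot": [0,0,0],"xyz": [0,0,0.006],"grip": 255},
  {"rot": [0,0,0],"xyz": [0,0,0.008],"grip": 255},
  {"rot": [0,0,0],"xyz": [0,0,0.008],"grip": 255},
])

```text
clock: 19.38
tool_pos: [0.5195, 0.2449, 0.0168]
eef_rot: [0.076, 0.997, 0.001, 0.002]
contact_force: [-0.3, -0.5, -2.1]
opening: 0.496
finger_force: 45.0
```

Emit:
carry_out([
  {"rot": [0,0,0],"xyz": [0,0,0.001],"grip": 255},
  {"rot": [0,0,0],"xyz": [0,0,0.0015],"grip": 255},
  {"rot": [0,0,0],"xyz": [0,0,0.0015],"grip": 255},
])

```text
clock: 19.63
tool_pos: [0.5195, 0.2451, 0.0153]
eef_rot: [0.076, 0.997, 0.001, 0.002]
contact_force: [-0.4, -1.6, -1.2]
opening: 0.496
finger_force: 45.0
```

Emit:
carry_out([
  {"rot": [0,0,0],"xyz": [0,0,0.0005],"grip": 255},
  {"rot": [0,0,0],"xyz": [0,0,0.001],"grip": 255},
  {"rot": [0,0,0],"xyz": [0,0,0.001],"grip": 255},
])

```text
clock: 19.88
tool_pos: [0.5195, 0.2451, 0.0152]
eef_rot: [0.076, 0.997, 0.001, 0.002]
contact_force: [-1.4, -3.0, 6.4]
opening: 0.496
finger_force: 45.0
```

The case is on the tray floor (+6 N). Opening gently, just enough to clear the walls.

Emit:
carry_out([
  {"rot": [0,0,0],"xyz": [0,0,0],"grip": 120},
  {"rot": [0,0,0],"xyz": [0,0,0],"grip": 110},
  {"rot": [0,0,0],"xyz": [0,0,0],"grip": 95},
  {"rot": [0,0,0],"xyz": [0,0,0],"grip": 85},
  {"rot": [0,0,0],"xyz": [0,0,0],"grip": 85},
  {"rot": [0,0,0],"xyz": [0,0,0],"grip": 85},
], squeeze=20)

```text
clock: 20.38
tool_pos: [0.5192, 0.2451, 0.0139]
eef_rot: [0.076, 0.997, 0.001, 0.002]
contact_force: [-0.3, 0.0, 0.0]
opening: 0.666
finger_force: 0.0
```

Emit:
carry_out([
  {"rot": [0,0,0],"xyz": [0,0,-0.01],"grip": 85},
  {"rot": [0,0,0],"xyz": [0,0,-0.03],"grip": 85},
  {"rot": [0,0,0],"xyz": [0,0,-0.06],"grip": 85},
  {"rot": [0,0,0],"xyz": [0,0,-0.09],"grip": 85},
  {"rot": [0,0,0],"xyz": [0,0,-0.12],"grip": 85},
  {"rot": [0,0,0],"xyz": [0,0,-0.15],"grip": 85},
  {"rot": [0,0,0],"xyz": [0,0,-0.17],"grip": 85},
  {"rot": [0,0,0],"xyz": [0,0,-0.18],"grip": 85},
])

```text
clock: 21.05
tool_pos: [0.519, 0.246, 0.1978]
eef_rot: [0.075, 0.997, 0.003, 0.003]
contact_force: [0.0, 0.3, -0.4]
opening: 0.666
finger_force: 0.0
```

Run:
```python
from h import *
go(.518,.247,.2,171.5)
im=r.snapshot("wrist")[:,:,::-1]; s=r.snapshot("scene")[:,:,::-1]
cv2.imwrite("pics/f.png",np.hstack([cv2.resize(im,(400,250)),cv2.resize(s[60:260,260:580],(400,250))]))
```

```text
t 21.05 pos [0.519  0.246  0.1978] xyz [ 0.0011  0.0008 -0.0022] rot [ 0.006   0.0064 -0.0027] F [ 0.   0.3 -0.4] open 0.666 ff 0.0
```

View pics/f.png

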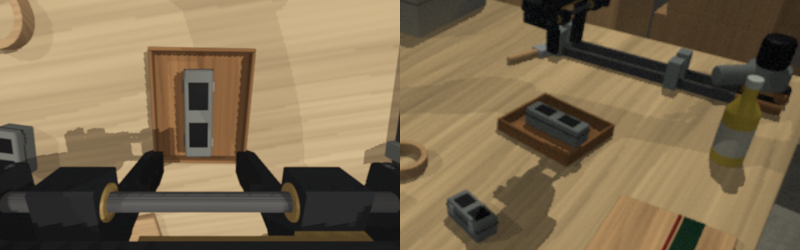

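The pictures show the long case lid up inside the tray and the short case undisturbed at (470,212). I'll check numerically that it sits flat and clear of the near wall.

Run:
```python
from h import *
s=r.get_state(); im=r.snapshot("wrist")[:,:,::-1].copy()
b,g,rr=[im[...,i].astype(int) for i in range(3)]
m=(rr-b<22).astype(np.uint8); m[:70]=0; m[256:]=0; m[:,:260]=0; m[:,370:]=0
k=np.argwhere(cv2.morphologyEx(m,cv2.MORPH_OPEN,np.ones((3,3))))[:,::-1].astype(np.int32)
print(k.min(0),k.max(0),rect(ray("wrist",k,.046,s)))
W=ray("wrist",[[236,76],[410,77],[240,260],[388,262]],.028,s); print(W.round(3))
t=r.snapshot("top")[:,:,::-1]; cv2.imwrite("pics/t2.png",cv2.resize(t[140:260,170:370],None,fx=4,fy=4,interpolation=cv2.INTER_CUBIC))
```

```text
[293 111] [342 250] (array([520.9, 244.3]), 137.7, 45.3, -8.7)
[[0.411 0.185 0.028]
 [0.436 0.344 0.028]
 [0.597 0.146 0.028]
 [0.624 0.307 0.028]]
```

View pics/t2.png

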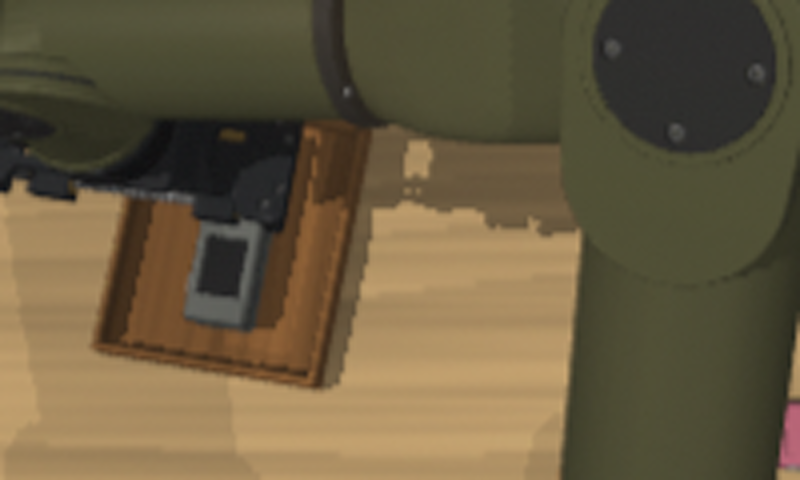

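The case's top measures 138 × 45 mm at floor-plus-case height, centred at (0.521, 0.244) and aligned with the tray (centre about 0.517, 0.246). The top view shows its near end at about (220,325), well clear of the walls. It lies flat, so I'm handing in.

```bash
python3 -c "
from plant import r
print(r.finish_job())"
```

```text
the job is handed in; nothing more can be done
None
```

The long case was lifted and rocked so the bit should have slid to each end at least twice (judged from the slopes held, not seen directly), then set down flat and lid up in the tray; the short case was not touched, and the job is handed in at about 21 s.

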